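Serve a round bun with tongs over the plate

TASK

Tea break in the stock office: pick up the kitchen tongs by their black grips, close their jaws on the round bun lying on the wooden board, and carry it to the white plate. Finish while still holding the bun in the tongs above the middle of the plate, about 10 cm clear of it - do not put it down or let go. Touch the bread only with the tongs, and leave the long roll, the plate, the mug and the jar where they stand.

Things in the scene. Friction and masses are not known exactly. Their poses are not given: they have to be found in the camera images.
- tongs: Sprung steel kitchen tongs, 215 mm long, 28 mm tall as they lie on their side on the desk (jaws close level), 110 g. Origin: on the underside midway between the black grips, near the centre of mass; x along the tongs to the jaws, y across to the left arm (closing direction), z up. At rest 59 mm over the outsides of the grips at the origin. Squeezing the grips closes the jaws.
- tongs_pivot (a point): Middle of the steel block at the tongs' rear, 96 mm behind the origin, 14 mm above the underside. A spring spreads the arms: each grip takes about 3 N to start closing, 6 N where the jaws meet the bun (about 45 mm over the grips), 10 N at the end of travel (about 26 mm). Squeezing with 20 N or more holds the bun firmly. Each 1 mm less over the grips takes 2.2 mm off the jaw gap.
- tongs_left: Left (+y) arm with its black plastic grip (70 mm long, 28 mm tall from the underside up, centred on the tongs' origin) and jaw. Origin at its pivot, 90 mm behind and 12 mm left of the tongs' origin, at the underside; axes parallel to the tongs' when spread; closing turns it clockwise from above, 0.075 rad when on the bun, 0.19 at most.
- tongs_right: Right (-y) arm of the tongs, the mirror image of the left: closing turns it anticlockwise by the same angle.
- tongs_jaw (a point): Point midway between the jaws, 108 mm ahead of the tongs' origin, 14 mm above the underside, half way up the jaws. Jaw plates: 43 mm long, 28 mm tall, 3 mm thick, slightly hollow so that they centre a round item; tips end 22 mm ahead of this point. At rest the jaws are 80 mm apart inside (75 at the plate ends) and 92 mm over their outsides.
- bun: Round golden-brown bun, 52 mm across (widest 9 to 20 mm up), 40 mm tall, domed on top, about 45 g, firm. Origin: centre of its flat underside, z up.
- finger_roll: Long roll, 90 x 36 x 36 mm, lying on the same board beside the bun (150 mm or so away). Not to be taken. Origin: centre of its underside, x along it.
- board: Flat dark wooden board, 130 x 270 x 10 mm, fixed to the desk, carrying the bun and the long roll at its two ends. Origin: centre of its underside on the desk; x along the short side, y along the long side; its top is 10 mm up.
- plate: Round white plate, 180 mm across, 18 mm high at the rim, 0.4 kg, loose on the desk. Origin: centre of its underside.
- mug: Blue ceramic mug, 80 mm across, 92 mm high, handle at its +y. Stands beside the far corner of the board. Origin: centre of its underside.
- jar: Closed glass jar, 70 mm across, 100 mm high. Stands beside the far corner of the board. Origin: centre of its underside.
Not all that is in view belongs to the job. Several things have the shape of the mug; the one meant has the colours described above.

How it is judged:
By the outcome, as a careful person would: the job done as asked, in the order asked, and still so for the second after the job is handed in, while the arm keeps its last pose, push and grip.
It also fails if it takes over 40 s, if anything falls off the work surface, if the arm or the gripper's body presses on something with over 40 N, if the wrist force passes 120 N, or if a joint passes its speed limit or range.

ROBOT

A 7-joint arm with a two-finger parallel gripper is mounted at the origin on the work surface. World frame = base frame: x ahead of the robot, y to its left, z up, the work surface at z = 0. Lengths are in m, angles in rad, forces in N, time in s.
With the tool pointing down it reaches from about 0.425 to 0.925 m from the base axis. Payload 6.8 kg.
Tool frame: the origin (TCP) lies on the centre line of the jaws, within the pads' length; the fingertips stand 11 mm ahead of it and the grasp point (between the pads) lies 8 mm behind it; z points along the fingers, y is the direction in which the jaws open and shut (so a half turn about z gives the same grasp; the last joint's range is limited). The gripper opens to 85 mm and grips with 20 to 120 N. Pads are 22 mm wide; open, the fingers measure 114 mm over their backs; the gripper's body (76 mm by 85 mm) begins 54 mm behind the grasp point. The pads swing forward as they close: fully open they stand 13 mm farther back than shut.
Start: joints at [1.221, 0.477, 0.022, 1.555, -0.011, 1.109, -0.083], TCP at [0.162, -0.655, 0.207] pointing down, gripper open.
Joint ranges: [-2.96, 2.96], [-0.34, 2.1], [-1.41, 1.46], [0.24, 2.44], [-1.37, 4.51], [0.17, 1.92], [-2.96, 2.96]. Speed limits (rad/s): [2.39, 2.39, 3.14, 3.14, 3.14, 3.14, 3.14].

INTERFACE

Orientations are given as a rotation vector (axis times angle).
In Python, from bench import r gives the robot as it stands.
- The arm moves only by the tool send_rows, never from a script. Its argument "deltas" is a list of rows, each a list of 7 numbers: the opening, from 0 (shut) to 1 (fully open), then the shift along the tool's x, y, z as a fraction of full scale, then the turn, a rotation vector about the tool's x, y, z as a fraction of full scale. In form: [[hand, x, y, z, ax, ay, az], ...]. A call has 1 to 20 rows; each row is the pose to reach, as a shift and turn from the pose commanded when the call began, along the tool's axes at that moment, turning the shorter way round; what a row does not reach only later rows make up. Full scale, the value 1, is 150 mm for a shift and 180 degrees for a turn. A row lasts 1/12 s, in which the tool goes at most 41.7 mm and 7.16 degrees, less where a joint would pass 70% of its speed; a pose out of reach is approached as far as the arm can. A call with a number of a shift or a turn outside -1 to 1 is refused whole. A call with a gripper value outside its range is refused whole. The fingers move at their own pace and stop on an object; "squeeze" is the grip in N (left out, the last holds). Time passes only in rows, so rows that repeat a pose let the fingers close. It gives the time, the measured TCP pose, the force and the opening at its end, in the units of the state.
- r.get_obs(): the state, without advancing time (a new reading comes with each control period).
- r.grab_frame(name): name is "side" or "top"; returns a dict with "pixels" (420x560x3 uint8, red, green, blue), "camera_matrix" (3x3 intrinsics, pixels), "rvec" (rotation vector, rad) and "tvec" (3), from world to camera coordinates, as OpenCV has them. Camera axes: x right, y down, z forward; pixel columns grow to the right and rows downward; lengths in m; the calibration is good to about 2 mm. A picture is of the moment at which its call begins. There is no depth.
- r.hand_in(): hands the job in, once; it reports no verdict.
The state is a dict: "clock": time; "joints": joint angles; "qvel": joint speeds; "tau": joint torques, N m; "tcp_pos": TCP position; "orientation": TCP orientation; "contact_force": force on the tool from outside, world axes, zero at the start; "moment": the same for the moment, N m; "grip_width": finger opening in m.
Only numpy, scipy, OpenCV 4.12 (cv2) and the standard library are available. Lean on these libraries where they do the work, as an engineer would, in place of code of your own. Each camera call takes 0.05 s, during which the arm holds its last target. There are 200 camera calls.

## Working session

There is one attempt and no reset: what is moved stays moved. The work goes in short steps, Python scripts to look and compute and a tool call to move; the robot and the scene stay as the last step left them, time stands still between calls to the robot, and variables do not carry over. Pictures are saved under pics/ and viewed, about 8 in all and at most 12, crops included, and the job is handed in when it is done.

Besides the shell and the picture viewer there is one more tool, called after "Emit:" in YAML: its name, and indented under it one key for each argument. send_rows: Moves the arm, as the interface text tells. Shift numbers are shares of 150 mm and turn numbers shares of 180 degrees, none past 1 either way. Its arguments: {"type":"object","properties":{"deltas":{"type":"array","items":{"type":"array","items":{"type":"number"}}},"squeeze":{"type":"number"}},"required":["deltas"]}

```bash
mkdir -p pics && cat > h.py <<'E'
import numpy as np, cv2
from scipy.spatial.transform import Rotation as R
from bench import r
def grab(n,save=None):
    f=r.grab_frame(n)
    if save: cv2.imwrite('pics/'+save,f['pixels'][:,:,::-1])
    return f
def ray(f,uv):
    M=R.from_rotvec(np.ravel(f['rvec'])).as_matrix(); t=np.ravel(f['tvec'])
    d=M.T@np.linalg.solve(f['camera_matrix'],[uv[0],uv[1],1.]); return -M.T@t,d/np.linalg.norm(d)
def onz(f,uv,z):
    c,d=ray(f,uv); return c+d*(z-c[2])/d[2]
def two(f1,a,f2,b):
    c1,d1=ray(f1,a);c2,d2=ray(f2,b)
    s=np.linalg.lstsq(np.c_[d1,-d2],c2-c1,rcond=None)[0]
    p,q=c1+s[0]*d1,c2+s[1]*d2
    return (p+q)/2,np.linalg.norm(p-q)
def proj(f,P):
    return cv2.projectPoints(np.float64(P).reshape(-1,3),np.float64(f['rvec']),np.float64(f['tvec']),f['camera_matrix'],None)[0].reshape(-1,2)
E
python3 - <<'E'
from h import *
a=grab('top','top0.png');b=grab('side','side0.png')
for f in(a,b): print(ray(f,(280,210)))
print(r.get_obs())
E
```

```text
(array([ 0.41875175, -0.0604695 ,  1.55471844]), array([ 0.09238143,  0.01569731, -0.99559995]))
(array([0.26509872, 1.00131485, 0.78377546]), array([ 0.23350353, -0.79478415, -0.56017341]))
{'clock': 0.1, 'joints': array([ 1.22088923,  0.47771336,  0.02235606,  1.55636309, -0.01147429,
        1.109287  , -0.08311423]), 'qvel': array([ 1.54100643e-03, -1.69219064e-03,  3.70579681e-04, -2.31695761e-03,
        6.73554334e-04,  8.59067338e-04,  7.56990881e-06]), 'tau': array([ 5.01525152e-03, -5.97765577e+01,  1.61397178e+00, -2.81957567e+01,
        1.28552175e-02,  5.05752687e-03, -2.02732167e-05]), 'tcp_pos': array([ 0.16146604, -0.65481064,  0.20582153]), 'orientation': array([-3.11706403e+00, -3.78719486e-01,  5.41037847e-04]), 'contact_force': array([ 0.05950707, -1.17135597, -0.04225644]), 'moment': array([ 0.01195569, -0.00791289,  0.00320068]), 'grip_width': 0.08550583068119645}
```

```bash
ls pics
```

```text
side0.png
top0.png
```

View pics/top0.png

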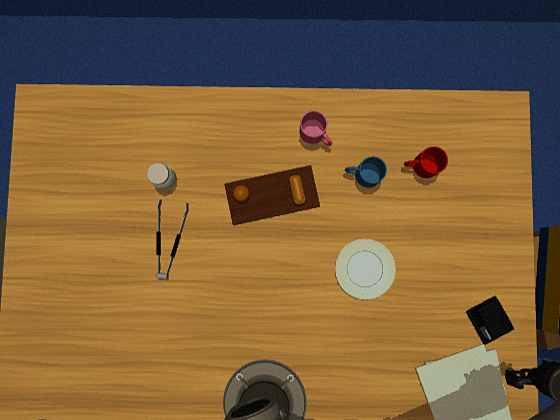

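View pics/side0.png

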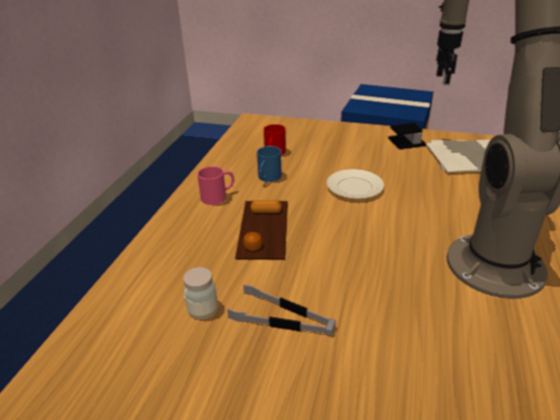

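Top: round bun at (241,193), long roll at (297,190) on the board. The tongs have grips at about (158,243) and (176,246), pivot (163,276) and jaw tips (159,201) and (187,204). The jar is at (161,177), the blue mug at (371,172) and the plate at (365,269). Side: bun (253,242), tongs grips (293,307) and (285,323), pivot (331,327), plate (355,185).

Candidates for the target:
- Bread: bun (241,193, round) vs roll (297,190, long). I choose the round one.
- Grips: tongs at (167,245) vs the black box (490,320).
- Mugs: blue (371,172) vs pink (314,128) and red (432,162).

```bash
cat > meas.py <<'E'
from h import *
def blobs(f,mask,box,amin=15):
    x0,y0,x1,y1=box; m=np.zeros(mask.shape,np.uint8); m[y0:y1,x0:x1]=mask[y0:y1,x0:x1]
    n,l,s,c=cv2.connectedComponentsWithStats(m)
    return sorted([(int(s[i,4]),c[i].round(1),s[i,:4]) for i in range(1,n) if s[i,4]>=amin],key=lambda t:-t[0])
E
python3 - <<'E'
from meas import *
a=grab('top');b=grab('side')
bx={'top':dict(t=(145,195,200,285),b=(225,165,255,215),p=(325,230,405,305)),'side':dict(t=(222,280,345,340),b=(235,225,275,255),p=(315,160,395,205))}
C={}
for n,f in(('top',a),('side',b)):
    im=f['pixels'];hsv=cv2.cvtColor(im,cv2.COLOR_RGB2HSV);h,s,v=[hsv[...,i].astype(int) for i in range(3)]
    dark=(v<45); grey=(s<90)&(v>=45); orange=(h<16)&(s>150)&(v>95); white=(s<90)&(v>120)
    for k,m,q in(('dark',dark,'t'),('grey',grey,'t'),('bun',orange,'b'),('plate',white,'p')):
        C[n,k]=blobs(f,m.astype(np.uint8),bx[n][q]); print(n,k,[(x[0],x[1].tolist(),x[2].tolist()) for x in C[n,k][:4]])
t=cv2.resize(a['pixels'][160:290,140:270],None,fx=4,fy=4,interpolation=cv2.INTER_CUBIC)
s=cv2.resize(b['pixels'][225:345,225:345],None,fx=4,fy=4,interpolation=cv2.INTER_CUBIC)[:480]
s=cv2.resize(s,(280,280)); o=np.zeros((520,800,3),np.uint8);o[:,:520]=t;o[:280,520:]=s
cv2.imwrite('pics/crop1.png',o[:,:,::-1])
print('bun',two(a,C['top','bun'][0][1],b,C['side','bun'][0][1]), onz(a,C['top','bun'][0][1],.03))
print('plate',two(a,C['top','plate'][0][1],b,C['side','plate'][0][1]))
for g in C['top','dark'][:2]:
  for g2 in C['side','dark'][:2]: print('grip',two(a,g[1],b,g2[1]),onz(a,g[1],.02))
E
```

```text
top dark [(141, [158.7, 237.2], [157, 200, 4, 71]), (88, [175.3, 245.4], [171, 234, 10, 24])]
top grey [(98, [162.6, 270.3], [157, 255, 16, 24]), (51, [182.9, 218.3], [178, 203, 10, 32]), (40, [157.9, 214.4], [157, 199, 3, 33])]
top bun [(162, [240.5, 192.3], [234, 185, 14, 15])]
top plate [(2878, [364.9, 268.7], [335, 239, 61, 61])]
side dark [(262, [284.3, 323.6], [269, 318, 31, 13]), (208, [292.8, 307.1], [280, 299, 27, 18])]
side grey [(404, [318.8, 323.9], [300, 310, 35, 25]), (284, [246.7, 317.2], [228, 309, 42, 15]), (240, [260.0, 293.8], [244, 285, 36, 19])]
side bun [(254, [251.7, 239.8], [243, 232, 18, 18]), (41, [237.7, 239.9], [235, 225, 7, 30])]
side plate [(1267, [354.9, 183.4], [327, 169, 56, 29])]
bun (array([0.61292503, 0.08310478, 0.02958936]), np.float64(0.003342441777693677)) [0.61124113 0.08263171 0.03      ]
plate (array([ 0.39291094, -0.29151491,  0.0140773 ]), np.float64(0.0036576788768871455))
grip (array([0.46749974, 0.32580987, 0.0099242 ]), np.float64(0.01211305273717567)) [0.47308604 0.32455731 0.02      ]
grip (array([0.45869908, 0.31396247, 0.05186011]), np.float64(0.026936039939970575)) [0.47308604 0.32455731 0.02      ]
grip (array([ 0.46116212,  0.28749962, -0.03121984]), np.float64(0.021616971722961942)) [0.44957265 0.27392889 0.02      ]
grip (array([0.4521997 , 0.27592434, 0.01322445]), np.float64(0.005079017246095035)) [0.44957265 0.27392889 0.02      ]
```

View pics/crop1.png

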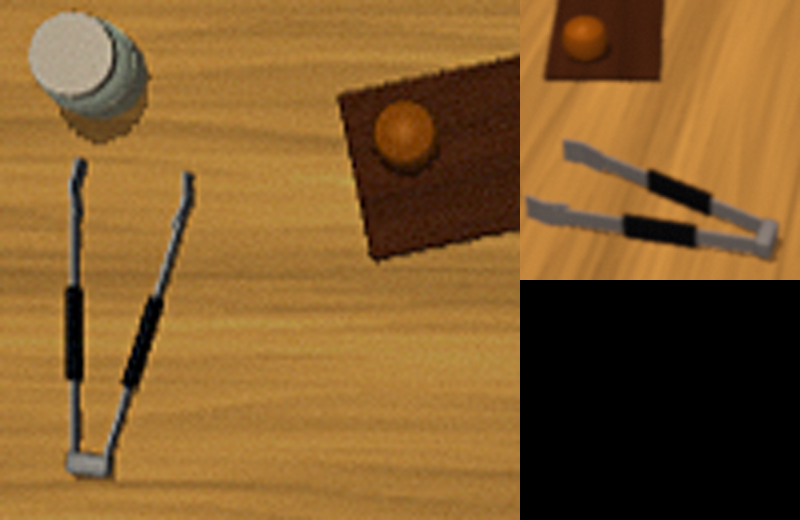

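The crop confirms the choice: round bun at about (241,193), long roll outside the crop, tongs grips centred at (158.5,243.4) and (176,245.6), pivot block at (162.5,276), and the jar just ahead of the jaws.

```bash
python3 - <<'E'
from meas import *
a=grab('top');b=grab('side')
L=two(a,(158.5,243.4),b,(284.3,323.6));Rr=two(a,(175.8,245.5),b,(292.8,307.1));P=two(a,(162.5,276),b,(331,327))
print(L,Rr,P)
z=.022
l,rr,p=[onz(a,q,z) for q in((158.5,243.4),(175.8,245.5),(162.5,276))]
m=(l+rr)/2; print('mid',m,'block',p,'dist',np.linalg.norm(m-p),'w',np.linalg.norm(l-rr))
d=m-p; y1=np.arctan2(d[1],d[0]); e=l-rr; y2=np.arctan2(-e[0],e[1]); print('yaw',np.degrees([y1,y2]))
tips=[onz(a,q,z) for q in((159.5,200.5),(187.3,203.8))]; print('tips',tips,'yaw3',np.degrees(np.arctan2(*(((tips[0]+tips[1])/2-p)[[1,0]]))))
for n,q in(('jar',(166,187)),('mug',(372,180))): print(n,onz(a,q,0.03))
o=r.get_obs(); print(R.from_rotvec(o['orientation']).as_matrix().round(3),o['tcp_pos'])
E
```

```text
(array([0.45775669, 0.32693304, 0.01250342]), np.float64(0.006100622394087254)) (array([0.45222503, 0.27473489, 0.01200141]), np.float64(0.005633861817009229)) (array([0.35975652, 0.31085582, 0.01116564]), np.float64(0.0035436786078067435))
mid [0.45190623 0.29793751 0.022     ] block [0.35842907 0.30799926 0.022     ] dist 0.09401711880496297 w 0.05216404500168322
yaw [-6.14358356 -5.81640024]
tips [array([0.5831697 , 0.32622733, 0.022     ]), array([0.5746899 , 0.24221291, 0.022     ])] yaw3 -6.155077817753685
jar [0.62332107 0.30638085 0.03      ]
mug [ 0.65515626 -0.30960964  0.03      ]
[[ 0.971  0.239 -0.   ]
 [ 0.239 -0.971  0.001]
 [-0.    -0.001 -1.   ]] [ 0.16157166 -0.65518366  0.20638481]
```

Emit:
send_rows:
  deltas:
    - [1,0.2,-0.125,0,0,0,0]
    - [1,0.4,-0.25,0,0,0,0]
    - [1,0.6,-0.375,0,0,0,0]
    - [1,0.79,-0.5,0,0,0,0]
  squeeze: 20

```text
clock: 0.63
tcp_pos: [0.2599, -0.5528, 0.2066]
orientation: [-3.119, -0.379, -0.0]
contact_force: [1.0, -0.8, -0.0]
grip_width: 0.0851
```

Emit:
send_rows:
  deltas:
    - [1,0.2,-0.125,0,0,0,0]
    - [1,0.4,-0.25,0,0,0,0]
    - [1,0.6,-0.375,0,0,0,0]
    - [1,0.79,-0.5,0,0,0,0]

```text
clock: 0.97
tcp_pos: [0.3571, -0.4515, 0.2069]
orientation: [3.118, 0.379, 0.001]
contact_force: [1.1, -0.4, -0.0]
grip_width: 0.0856
```

Emit:
send_rows:
  deltas:
    - [1,0.2,-0.125,0,0,0,0]
    - [1,0.4,-0.25,0,0,0,0]
    - [1,0.6,-0.375,0,0,0,0]
    - [1,0.79,-0.5,0,0,0,0]

```text
clock: 1.3
tcp_pos: [0.4541, -0.3503, 0.2069]
orientation: [3.118, 0.379, 0.001]
contact_force: [0.1, -0.6, -0.6]
grip_width: 0.0849
```

Emit:
send_rows:
  deltas:
    - [1,0.2,-0.125,0,0,0,0]
    - [1,0.4,-0.25,0,0,0,0]
    - [1,0.6,-0.375,0,0,0,0]
    - [1,0.79,-0.5,0,0,0,0]

```text
clock: 1.63
tcp_pos: [0.5512, -0.2491, 0.2069]
orientation: [3.118, 0.379, 0.001]
contact_force: [0.9, -0.3, -0.6]
grip_width: 0.0854
```

```bash
cat >> h.py <<'E'
def plan(p,yaw,tp=None):
    """share numbers to a tool-down pose at p (m), tool x at yaw (deg)"""
    o=r.get_obs(); M=R.from_rotvec(o['orientation']); 
    T=R.from_matrix(np.c_[[np.cos(np.radians(yaw)),np.sin(np.radians(yaw)),0],[np.sin(np.radians(yaw)),-np.cos(np.radians(yaw)),0],[0,0,-1]])
    print('t',round(o['clock'],2),'tcp',o['tcp_pos'].round(4),'yaw',round(np.degrees(np.arctan2(M.as_matrix()[1,0],M.as_matrix()[0,0])),1),'w',round(o['grip_width'],4),'F',o['contact_force'].round(1))
    print('shift',(M.inv().apply(np.array(p)-o['tcp_pos'])/.15).round(3),'turn',((M.inv()*T).as_rotvec()/np.pi).round(4))
E
python3 -c "
from h import *
plan((.4525,.299,.206),-6)"
```

```text
t 1.63 tcp [ 0.5512 -0.2491  0.2069] yaw 13.9 w 0.0854 F [ 0.9 -0.3 -0.6]
shift [ 0.236 -3.705  0.005] turn [ 0.000e+00 -1.000e-04  1.103e-01]
```

Emit:
send_rows:
  deltas:
    - [1,0.015,-0.23,0,0,0,0]
    - [1,0.03,-0.46,0,0,0,0]
    - [1,0.045,-0.69,0,0,0,0]
    - [1,0.06,-0.926,0,0,0,0]

```text
clock: 1.97
tcp_pos: [0.5251, -0.1122, 0.2066]
orientation: [3.119, 0.379, -0.0]
contact_force: [1.1, -0.1, 0.1]
grip_width: 0.0853
```

Emit:
send_rows:
  deltas:
    - [1,0.015,-0.23,0,0,0,0]
    - [1,0.03,-0.46,0,0,0,0]
    - [1,0.045,-0.69,0,0,0,0]
    - [1,0.06,-0.926,0,0,0,0]

```text
clock: 2.3
tcp_pos: [0.5005, 0.0247, 0.2069]
orientation: [3.118, 0.378, 0.001]
contact_force: [0.9, 0.5, -0.1]
grip_width: 0.0853
```

Emit:
send_rows:
  deltas:
    - [1,0.015,-0.23,0,0,0,0]
    - [1,0.03,-0.46,0,0,0,0]
    - [1,0.045,-0.69,0,0,0,0]
    - [1,0.06,-0.926,0,0,0,0]

```text
clock: 2.63
tcp_pos: [0.476, 0.1617, 0.207]
orientation: [3.119, 0.378, 0.001]
contact_force: [0.7, 0.5, -0.0]
grip_width: 0.0854
```

Emit:
send_rows:
  deltas:
    - [1,0.015,-0.23,0,0,0,0.03]
    - [1,0.03,-0.46,0,0,0,0.06]
    - [1,0.045,-0.69,0,0,0,0.09]
    - [1,0.06,-0.926,0,0,0,0.11]
    - [1,0.06,-0.926,0,0,0,0.11]

```text
clock: 3.05
tcp_pos: [0.4489, 0.3058, 0.2074]
orientation: [-3.133, 0.153, 0.001]
contact_force: [0.1, 0.1, 0.2]
grip_width: 0.0855
```

```bash
python3 -c "
from h import *
plan((.4525,.299,.06),-6)"
```

```text
t 3.05 tcp [0.4489 0.3058 0.2074] yaw -5.6 w 0.0855 F [0.1 0.1 0.2]
shift [0.029 0.048 0.982] turn [-0.0016  0.0002  0.0023]
```

Emit:
send_rows:
  deltas:
    - [1,0.029,0.048,0.25,0,0,0.002]
    - [1,0.029,0.048,0.5,0,0,0.002]
    - [1,0.029,0.048,0.75,0,0,0.002]
    - [1,0.029,0.048,0.98,0,0,0.002]
    - [1,0.029,0.048,0.98,0,0,0.002]

```text
clock: 3.47
tcp_pos: [0.4516, 0.2864, 0.0538]
orientation: [3.13, -0.172, -0.014]
contact_force: [-1.5, -1.6, -0.7]
grip_width: 0.0851
```

```bash
python3 - <<'E'
from h import *
plan((.4525,.299,.016),-6)
a=grab('top');b=grab('side')
print(proj(b,r.get_obs()['tcp_pos']),proj(a,r.get_obs()['tcp_pos']))
o=np.zeros((480,800,3),np.uint8)
o[:,:400]=cv2.resize(a['pixels'][185:293,125:215],(400,480),interpolation=cv2.INTER_CUBIC)
o[:,400:]=cv2.resize(b['pixels'][230:350,230:330+0],(400,480),interpolation=cv2.INTER_CUBIC)
cv2.imwrite('pics/pre.png',o[:,:,::-1])
E
```

```text
t 3.47 tcp [0.4516 0.2864 0.0538] yaw -6.3 w 0.0851 F [-1.5 -1.6 -0.7]
shift [-0.001 -0.086  0.251] turn [ 0.0023  0.0027 -0.0015]
[[290.99109811 296.19919216]] [[167.0975685  243.08957221]]
```

View pics/pre.png

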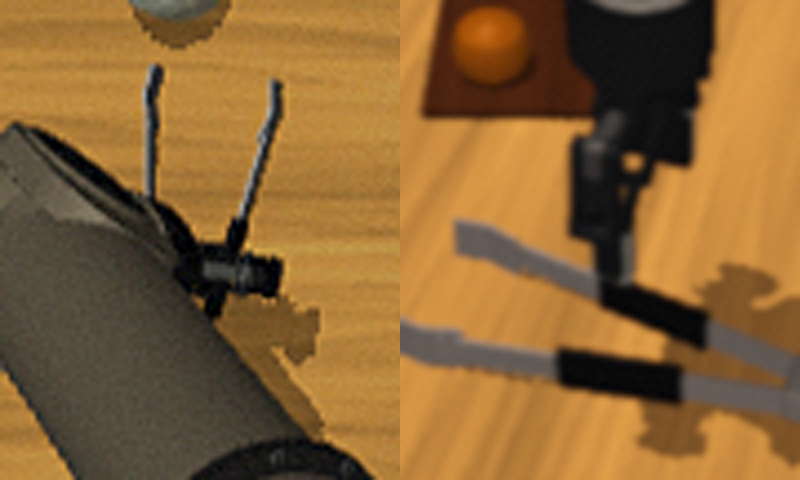

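Side crop: the open fingers stand above the grips (TCP projects at about (291,296)), but sit about 1 cm towards the robot's right. The arm hides most of the top view. I'll let the arm settle and re-plan.

```bash
python3 -c "
from h import *
plan((.4525,.299,.04),-6)"
```

```text
t 3.57 tcp [0.455  0.2895 0.0595] yaw -6.3 w 0.0856 F [-0.4  0.8  1.3]
shift [-0.024 -0.062  0.13 ] turn [ 0.0004  0.0006 -0.0016]
```

Emit:
send_rows:
  deltas:
    - [1,-0.012,-0.03,0,0,0,-0.0015]
    - [1,-0.024,-0.062,0.03,0,0,-0.0015]
    - [1,-0.024,-0.062,0.08,0,0,-0.0015]
    - [1,-0.024,-0.062,0.13,0,0,-0.0015]
    - [1,-0.024,-0.062,0.13,0,0,-0.0015]
    - [1,-0.024,-0.062,0.13,0,0,-0.0015]

```text
clock: 4.07
tcp_pos: [0.4527, 0.299, 0.0398]
orientation: [3.136, -0.166, -0.001]
contact_force: [0.3, -0.3, 0.7]
grip_width: 0.085
```

```bash
python3 - <<'E'
from h import *
plan((.4525,.299,.016),-6)
b=grab('side')
cv2.imwrite('pics/pre2.png',cv2.resize(b['pixels'][230:350,230:350],(560,560),interpolation=cv2.INTER_CUBIC)[:,:,::-1])
E
```

```text
t 4.07 tcp [0.4527 0.299  0.0398] yaw -6.0 w 0.085 F [ 0.3 -0.3  0.7]
shift [-0.001  0.     0.159] turn [ 0.0003  0.0002 -0.0002]
```

View pics/pre2.png

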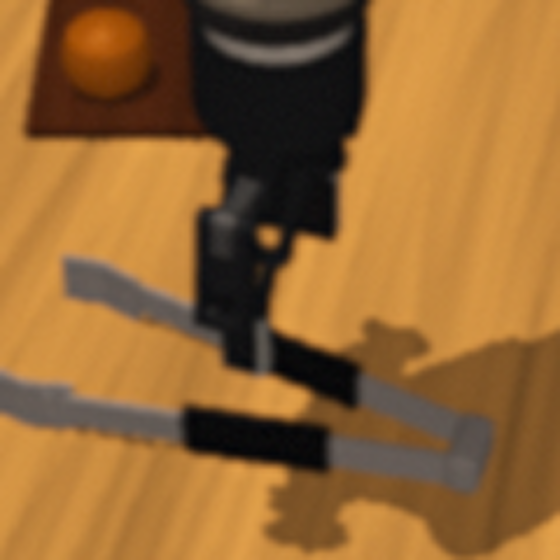

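Side crop: the left finger (at about (245,350) in the crop) stands over the left grip from outside, and both grips lie between the fingers. Descending.

Emit:
send_rows:
  deltas:
    - [1,0,0,0.06,0,0,0]
    - [1,0,0,0.12,0,0,0]
    - [1,0,0,0.172,0,0,0]
    - [1,0,0,0.172,0,0,0]
    - [1,0,0,0.172,0,0,0]

```text
clock: 4.53
tcp_pos: [0.4524, 0.2991, 0.0135]
orientation: [3.136, -0.165, -0.002]
contact_force: [0.6, 0.7, -0.0]
grip_width: 0.0855
```

```bash
python3 - <<'E'
from h import *
plan((.4525,.299,.010),-6)
b=grab('side')
cv2.imwrite('pics/pre3.png',cv2.resize(b['pixels'][230:350,230:350],(560,560),interpolation=cv2.INTER_CUBIC)[:,:,::-1])
E
```

```text
t 4.53 tcp [0.4524 0.2991 0.0135] yaw -6.0 w 0.0855 F [ 0.6  0.7 -0. ]
shift [0.001 0.    0.023] turn [ 0.0004  0.0004 -0.0002]
```

View pics/pre3.png

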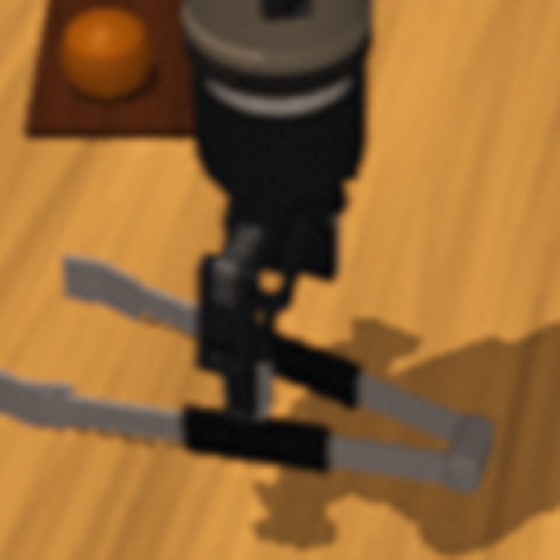

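```bash
python3 - <<'E'
from h import *
b=grab('side');s=560/120
def c(P): return ((proj(b,P)-230)*s).round(0).tolist()
o=r.get_obs();M=R.from_rotvec(o['orientation']).as_matrix();p=o['tcp_pos']
for y in(-.0425,-.057,.0425,.057):
    print(y,[(z,c(p+M@[0,y,0]+[0,0,z])[0]) for z in(-.011,.002,.02,.04)])
# grip: image y of left grip top edge and lower edge at crop x~250
for uv in((250,412),(250,460),(310,345),(310,390)):
    q=(uv[0]/s+230,uv[1]/s+230); print(uv,onz(b,q,.028),onz(b,q,0.))
print(cv2.__version__)
E
```

```text
-0.0425 [(-0.011, [253.0, 475.0]), (0.002, [252.0, 456.0]), (0.02, [251.0, 428.0]), (0.04, [250.0, 397.0])]
-0.057 [(-0.011, [241.0, 498.0]), (0.002, [241.0, 479.0]), (0.02, [240.0, 451.0]), (0.04, [239.0, 420.0])]
0.0425 [(-0.011, [315.0, 349.0]), (0.002, [315.0, 330.0]), (0.02, [315.0, 303.0]), (0.04, [315.0, 273.0])]
0.057 [(-0.011, [325.0, 329.0]), (0.002, [325.0, 310.0]), (0.02, [325.0, 283.0]), (0.04, [325.0, 253.0])]
(250, 412) [0.46226507 0.32677921 0.028     ] [0.4695697  0.30178899 0.        ]
(250, 460) [0.45479155 0.35449906 0.028     ] [0.46181929 0.3305358  0.        ]
(310, 345) [0.44563577 0.27889007 0.028     ] [ 4.52324309e-01  2.52125651e-01 -1.11022302e-16]
(310, 390) [0.43876485 0.30687085 0.028     ] [0.44519884 0.28114306 0.        ]
4.12.0
```

```bash
python3 - <<'E'
from h import *
b=grab('side');g=cv2.cvtColor(b['pixels'],cv2.COLOR_RGB2GRAY)
print('cols 268..304')
for y in range(284,334,1): print(y,' '.join('%3d'%v for v in g[y,268:306:2]))
p=r.get_obs()['tcp_pos']
print(proj(b,p), [proj(b,p+[0,dy,-.011])[0].round(1).tolist() for dy in(.0425,.057,-.0425,-.057)])
E
```

```text
cols 268..304
284 150 150 125  72  68  55  60  49  28  18  15  15  19  15  13  14  18 106 161
285 152 147 104  41  58  69  57  37  23  15  14  16  19  16  18  14  18 107 158
286 151 145  85  32  72  90  63  34  22  21  15  15  16  14  13  15  15 106 157
287 150 141  69  28  69  86  63  34  29  49  41  20  16  17  15  14  16 108 155
288 149 140  64  26  57  69  51  30  39  94  88  38  18  51  47  24  23 115 155
289 148 140  62  22  48  55  40  25  43 120 126  53  33 104 104  72  60 132 155
290 148 138  61  22  44  49  31  21  32 116 133  50  48 141 148 128 116 151 153
291 148 139  63  22  45  45  29  19  20  91 108  37  60 152 160 155 154 160 152
292 147 139  62  23  47  46  30  19  14  49  62  22  72 158 159 161 164 159 150
293 145 140  62  24  45  47  31  20  13  22  25  18  87 159 158 161 163 157 149
294 134 137  61  21  35  41  28  19  15  19  19  21 101 159 157 161 163 156 150
295 114 122  58  18  23  29  23  19  21  27  22  44 119 158 158 162 162 154 148
296  95 100  48  19  21  21  18  19  29  40  32  93 145 159 159 162 160 152 149
297  91  88  43  20  21  21  21  20  30  44  4
[... 2308 characters left out ...]
8   6   9  10  10  11   8  10   9  58  94  94
327 135 117  88  81  70  37  26  18  13  11   6   9   9  10  10  10  58  94  94
328 139 137 133 136 124  93  86  66  49  36  20  11   8   8   7  10  56  93  95
329 139 140 148 154 145 140 145 125 106  94  68  39  29  16  12  10  52  92  94
330 137 141 152 154 149 154 164 157 146 150 118  76  59  46  36  25  57  93  93
331 138 141 151 151 148 158 165 162 160 168 139  95  83  77  69  59  72  95  92
332 138 143 152 150 148 159 162 158 155 168 145 100  90  89  88  83  86  95  91
333 139 147 153 148 150 159 161 155 143 154 132  97  90  90  92  88  90  94  89
[[290.89982748 314.33543773]] [[286.0, 332.2], [284.3, 337.4], [295.6, 304.3], [297.1, 299.9]]
```

```bash
python3 - <<'E'
from h import *
a=grab('top');b=grab('side')
p=np.array([.1615,-.6548,.2058]);y=np.array([.239,-.971,0])
for n,f in(('side',b),('top',a)): print(n,[(q,z,proj(f,p+y*q+[0,0,z])[0].round(1).tolist()) for q in(-.05,0,.05) for z in(-.011,.03,.06)])
print('base side',proj(b,[0,0,0]),'top',proj(a,[0,0,0]), proj(b,[[0.1,0,0],[0,.1,0],[-.1,0,0]]).round(0).tolist(), proj(a,[[0.1,0,0],[0,.1,0],[-.1,0,0]]).round(0).tolist())
im=cv2.imread('pics/side0.png');o=cv2.resize(im[0:120,400:510],(550,600),interpolation=cv2.INTER_CUBIC)
cv2.imwrite('pics/g0.png',o)
E
```

```text
side [(-0.05, -0.011, [444.3, 99.0]), (-0.05, 0.03, [446.4, 87.1]), (-0.05, 0.06, [448.0, 78.2]), (0, -0.011, [440.5, 93.7]), (0, 0.03, [442.6, 82.1]), (0, 0.06, [444.1, 73.3]), (0.05, -0.011, [436.9, 88.7]), (0.05, 0.03, [438.9, 77.3]), (0.05, 0.06, [440.3, 68.7])]
top [(-0.05, -0.011, [497.7, 367.1]), (-0.05, 0.03, [504.4, 370.6]), (-0.05, 0.06, [509.6, 373.2]), (0, -0.011, [516.6, 362.7]), (0, 0.03, [523.9, 366.1]), (0, 0.06, [529.5, 368.6]), (0.05, -0.011, [535.4, 358.4]), (0.05, 0.03, [543.3, 361.6]), (0.05, 0.06, [549.4, 364.0])]
base side [[495.50953939 264.78371761]] top [[264.06399  400.920647]] [[454.0, 259.0], [500.0, 292.0], [539.0, 271.0]] [[265.0, 366.0], [230.0, 400.0], [263.0, 436.0]]
```

View pics/g0.png

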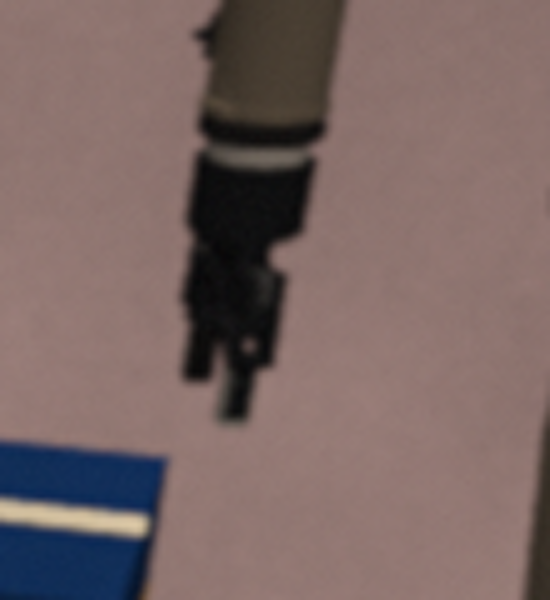

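The crop shows the fingertips at (447,84) and (439,76). The reported pose puts them about 36 mm lower. The current pose shows the same gap, with the left fingertip ending at the top edge of the grip, about 4.5 cm up. So the real fingertips sit about 38 mm above the reported TCP height. I'll trust the cameras and go down in small steps, watching the force.

Emit:
send_rows:
  deltas:
    - [1,0,0,0.05,0,0,0]
    - [1,0,0,0.1,0,0,0]
    - [1,0,0,0.1,0,0,0]
    - [1,0,0,0.1,0,0,0]

```text
clock: 5.12
tcp_pos: [0.4524, 0.299, -0.0014]
orientation: [3.136, -0.165, -0.002]
contact_force: [0.3, 0.4, -0.4]
grip_width: 0.0855
```

```bash
python3 - <<'E'
from h import *
plan((.4525,.299,-.02),-6)
b=grab('side');g=cv2.cvtColor(b['pixels'],cv2.COLOR_RGB2GRAY)
for y in range(300,336,1): print(y,' '.join('%3d'%v for v in g[y,268:306:2]))
E
```

```text
t 5.12 tcp [ 0.4524  0.299  -0.0014] yaw -6.0 w 0.0855 F [ 0.3  0.4 -0.4]
shift [0.001 0.    0.124] turn [ 0.0004  0.0004 -0.0002]
300 100  91  60  19  29  38  29  18  14  17  18  24  92 156 164 163 158 146 101
301 116  95  58  17  20  24  24  18  16  19  20  26 101 151 165 163 151 142 108
302 134 116  65  21  20  20  20  18  15  16  20  21  67 116 154 163 137 123 100
303 140 134  82  20  21  22  21  19  16  19  18  15  24  60 117 146 119 100  93
304 140 140  88  20  19  21  20  20  16  17  16  14  11  20  59  89  89  87  92
305 141 141  89  20  21  20  20  18  17  18  14   8   9   9  17  31  48  71  85
306 141 138  82  18  19  21  21  18  17  18  15   9  10   6   7   9  20  41  63
307 142 134  74  17  20  20  19  18  15  19  14  10  10   9   8   7  10  14  32
308 141 131  70  15  17  16  15  20  17  19  10   7   6   8  11   9   6   7  14
309 142 128  69  18  13  14  15  19  15  17  16  15   7   8   9  10  11   9   9
310 140 128  71  17  16  14  16  21  17  17  48  41  12   7   8   7  10   7   7
311 138 127  71  20  20  20  16  20  16  20  89  95  45  16   7   9  10   9   8
312 136 1
[... 1210 characters left out ...]
  70  39  26  18  11   9   6   8   9  11   8  12  59  92  94
328 141 137 134 136 124  92  85  67  48  36  18  12  11   9   7  10  56  94  95
329 140 141 149 155 146 140 144 126 107  91  57  40  27  16  12   8  53  92  94
330 139 142 150 155 149 156 164 156 149 143  95  75  57  47  37  26  57  92  93
331 137 141 150 152 148 158 165 162 161 160 108  94  84  77  70  58  72  96  92
332 138 144 153 150 148 158 163 157 150 151 106  96  91  88  86  83  86  94  90
333 138 145 152 148 150 159 161 146 122 122 100  96  89  90  93  91  90  93  89
334 139 148 152 147 152 159 160 137 102 102  97  95  89  88  92  88  91  94  89
335 139 148 148 146 154 161 158 142 103 100  98  94  89  90  90  88  91 103 106
```

```bash
python3 - <<'E'
from h import *
b=grab('side');o=r.get_obs();M=R.from_rotvec(o['orientation']).as_matrix();p=o['tcp_pos']
c,d=ray(b,(286,324.7))
for q in(-.0425,-.047,-.052):
    n=M[:,1];s=((p-c)@n+q)/(d@n);P=c+s*d;print(q,P.round(4),(M.T@(P-p)).round(4))
E
```

```text
-0.0425 [0.4528 0.3422 0.0272] [-0.0046 -0.0425 -0.0279]
-0.047 [0.4515 0.3469 0.0325] [-0.0064 -0.047  -0.0333]
-0.052 [0.45   0.3521 0.0385] [-0.0084 -0.052  -0.0392]
```

Still no contact with the reported TCP below zero, and the finger now shows in front of the left grip, outside it, with its tip about 3 cm up. Going 18 mm lower.

Emit:
send_rows:
  deltas:
    - [1,0,0,0.04,0,0,0]
    - [1,0,0,0.08,0,0,0]
    - [1,0,0,0.12,0,0,0]
    - [1,0,0,0.12,0,0,0]
    - [1,0,0,0.12,0,0,0]

```text
clock: 5.63
tcp_pos: [0.4526, 0.2992, -0.0192]
orientation: [3.137, -0.165, -0.001]
contact_force: [-0.5, -0.5, -0.0]
grip_width: 0.0855
```

```bash
python3 - <<'E'
from h import *
plan((.4525,.299,-.02),-6)
b=grab('side')
cv2.imwrite('pics/dn.png',cv2.resize(b['pixels'][270:350,225:345],(780,520),interpolation=cv2.INTER_CUBIC)[:,:,::-1])
E
```

```text
t 5.63 tcp [ 0.4526  0.2992 -0.0192] yaw -6.0 w 0.0855 F [-0.5 -0.5 -0. ]
shift [-0.     0.002  0.005] turn [ 0.0002  0.0003 -0.0002]
```

View pics/dn.png

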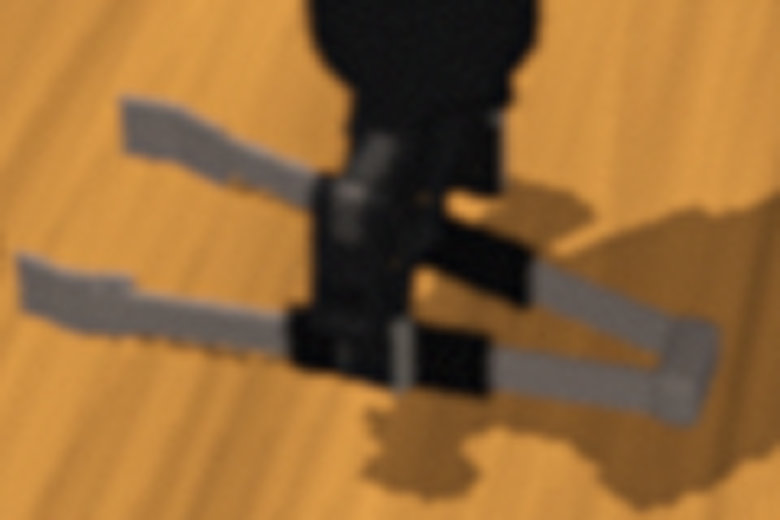

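The finger now stands outside the left grip, its tip level with the grip's lower edge at crop (400,390), about 15 mm up. I close by position only to about 55 mm, so the jaws stay wide.

Emit:
send_rows:
  deltas:
    - [0.75,0,0,0,0,0,0]
    - [0.7,0,0,0,0,0,0]
    - [0.7,0,0,0,0,0,0]
    - [0.67,0,0,0,0,0,0]
    - [0.64,0,0,0,0,0,0]
    - [0.64,0,0,0,0,0,0]
    - [0.64,0,0,0,0,0,0]
  squeeze: 20

```text
clock: 6.27
tcp_pos: [0.4536, 0.2999, -0.0177]
orientation: [-3.136, 0.166, -0.002]
contact_force: [-0.7, -0.3, 6.5]
grip_width: 0.0549
```

```bash
python3 - <<'E'
from meas import *
plan((.4525,.299,.06),-6)
b=grab('side');cv2.imwrite('pics/closed.png',cv2.resize(b['pixels'][270:350,225:345],(780,520),interpolation=cv2.INTER_CUBIC)[:,:,::-1])
hsv=cv2.cvtColor(b['pixels'],cv2.COLOR_RGB2HSV);grey=((hsv[...,1]<90)&(hsv[...,2]>=45)).astype(np.uint8)
for q in blobs(b,grey,(222,280,345,340)): print(q)
E
```

```text
t 6.27 tcp [ 0.4536  0.2999 -0.0177] yaw -6.1 w 0.0549 F [-0.7 -0.3  6.5]
shift [-0.006  0.006 -0.518] turn [-0.0003 -0.0004 -0.0003]
(415, array([318.5, 323.4]), array([300, 310,  35,  25], dtype=int32))
(312, array([264., 295.]), array([243, 286,  43,  21], dtype=int32))
(283, array([247.8, 314.6]), array([229, 306,  42,  16], dtype=int32))
(41, array([288.5, 321.9]), array([287, 316,   4,  12], dtype=int32))
```

Gripped at 54.9 mm, and the jaws moved inward slightly. The +6.5 N vertical force means the swung-forward tips just touch the desk. I lift gently.

Emit:
send_rows:
  deltas:
    - [0.64,0,0,-0.03,0,0,0]
    - [0.64,0,0,-0.08,0,0,0]
    - [0.64,0,0,-0.16,0,0,0]
    - [0.64,0,0,-0.26,0,0,0]
    - [0.64,0,0,-0.36,0,0,0]
    - [0.64,0,0,-0.36,0,0,0]
    - [0.64,0,0,-0.36,0,0,0]

```text
clock: 6.9
tcp_pos: [0.4537, 0.2999, 0.0367]
orientation: [-3.136, 0.166, -0.003]
contact_force: [-0.0, 0.3, -1.6]
grip_width: 0.0548
```

```bash
python3 - <<'E'
from meas import *
plan((.4525,.299,.06),-6)
a=grab('top');b=grab('side')
o=np.zeros((520,800,3),np.uint8)
o[:,:400]=cv2.resize(a['pixels'][160:290,125:225],(400,520),interpolation=cv2.INTER_CUBIC)
o[:,400:]=cv2.resize(b['pixels'][220:350,230:330],(400,520),interpolation=cv2.INTER_CUBIC)
cv2.imwrite('pics/lift.png',o[:,:,::-1])
E
```

```text
t 6.9 tcp [0.4537 0.2999 0.0367] yaw -6.1 w 0.0548 F [-0.   0.3 -1.6]
shift [-0.007  0.007 -0.156] turn [-0.0005 -0.0006 -0.0003]
```

View pics/lift.png

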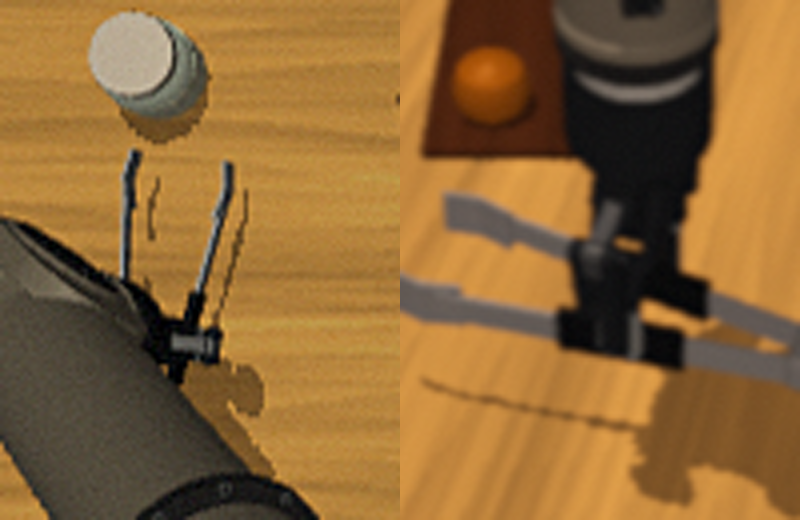

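Lifted level: jaw tips at top (159,199) and (182,201), with a clear shadow gap below. F ≈ −1.6 N matches the tongs' weight. Next I measure the jaw offset from the TCP and lift above jar height.

Emit:
send_rows:
  deltas:
    - [0.64,0,0,-0.1,0,0,0]
    - [0.64,0,0,-0.25,0,0,0]
    - [0.64,0,0,-0.4,0,0,0]
    - [0.64,0,0,-0.5,0,0,0]
    - [0.64,0,0,-0.5,0,0,0]
    - [0.64,0,0,-0.5,0,0,0]

```text
clock: 7.5
tcp_pos: [0.453, 0.2994, 0.1101]
orientation: [-3.137, 0.166, -0.0]
contact_force: [-0.5, -0.4, -2.9]
grip_width: 0.0544
```

```bash
cat > jaws.py <<'E'
from meas import *
def jaws(zt,ba,bb):
    a=grab('top');b=grab('side');o=r.get_obs();M=R.from_rotvec(o['orientation']).as_matrix()
    out=[]
    for f,bx in((a,ba),(b,bb)):
        hsv=cv2.cvtColor(f['pixels'],cv2.COLOR_RGB2HSV);g=((hsv[...,1]<95)&(hsv[...,2]>=40)).astype(np.uint8)
        for q in blobs(f,g,bx): print(q[0],q[1],q[2].tolist())
    return a,b,o,M
E
python3 - <<'E'
from jaws import *
a,b,o,M=jaws(.13,(150,180,200,232),(200,220,300,310)); p=o['tcp_pos'];print(p, o['contact_force'])
# predicted jaw tip corner pixels: top corners of tips at 130 mm ahead, +-~40mm, underside=TCP+.0177
for s in(1,-1):
  for h in(0,.028):
    P=p+M@[.130,-s*.038,0]+[0,0,.0177+h]; print('pred',s,h,proj(a,P)[0].round(1),proj(b,P)[0].round(1))
E
```

```text
184 [163.1 183.4] [150, 180, 26, 10]
70 [173.  213.7] [168, 197, 10, 35]
16 [151.  197.6] [150, 194, 4, 9]
585 [206.8 290.8] [200, 268, 17, 42]
342 [244.3 270.7] [225, 262, 44, 17]
307 [253.7 250.6] [239, 242, 34, 18]
112 [278.9 248.7] [272, 240, 13, 20]
52 [288.3 277.1] [286, 269, 5, 15]
[0.45211341 0.29865235 0.10884639] [-0.72791425  0.31201324 -0.9452496 ]
pred 1 0 [151.6 195.6] [226.3 273.4]
pred 1 0.028 [148.9 194.4] [225.1 263.2]
pred -1 0 [178.4 198.9] [241.9 251.7]
pred -1 0.028 [176.2 197.7] [241.  241.7]
```

The jaw-tip pixels match the model within 2 px (tongs origin at TCP x,y, underside = reported TCP z + 18 mm). Moving over the bun.

```bash
python3 -c "
from h import *
plan((.505,.094,.110),-6)"
```

```text
t 7.6 tcp [0.4521 0.2987 0.1088] yaw -6.0 w 0.0546 F [-0.7  0.3 -0.9]
shift [ 0.494  1.32  -0.006] turn [ 0.0006  0.0006 -0.0002]
```

Emit:
send_rows:
  deltas:
    - [0.64,0.02,0.08,0,0,0,0]
    - [0.64,0.06,0.2,0,0,0,0]
    - [0.64,0.13,0.36,0,0,0,0]
    - [0.64,0.19,0.52,0,0,0,0]
    - [0.64,0.25,0.66,0,0,0,0]

```text
clock: 8.02
tcp_pos: [0.4792, 0.194, 0.1091]
orientation: [3.135, -0.166, -0.003]
contact_force: [0.3, -1.1, -1.2]
grip_width: 0.055
```

Emit:
send_rows:
  deltas:
    - [0.64,0.06,0.16,0,0,0,0]
    - [0.64,0.12,0.32,0,0,0,0]
    - [0.64,0.18,0.48,0,0,0,0]
    - [0.64,0.22,0.59,0,0,0,0]
    - [0.64,0.244,0.66,0,0,0,0]
    - [0.64,0.244,0.66,0,0,0,0]
    - [0.64,0.244,0.66,0,0,0,0]

```text
clock: 8.6
tcp_pos: [0.5053, 0.0946, 0.1098]
orientation: [-3.137, 0.167, 0.002]
contact_force: [-0.0, 0.1, 0.2]
grip_width: 0.0546
```

```bash
python3 - <<'E'
from jaws import *
plan((.505,.094,.049),-6)
a,b,o,M=jaws(.13,(215,160,270,215),(180,180,300,300)); p=o['tcp_pos'];plan((.505,.094,.049),-6)
for s in(1,-1):
  for h in(0,.028):
    P=p+M@[.130,-s*.036,0]+[0,0,.0177+h]; print('pred',s,h,proj(a,P)[0].round(1),proj(b,P)[0].round(1))
print('jaw point',p+M@[.108,0,-.0317])
for n,f,bx in(('top',a,(228,170,255,212)),('side',b,(235,222,275,258))):
    h,s,v=[c.astype(int) for c in cv2.split(cv2.cvtColor(f['pixels'],cv2.COLOR_RGB2HSV))]
    m=((h<16)&(s>150)&(v>80)).astype(np.uint8); print(n,[(q[0],q[1],q[2].tolist()) for q in blobs(f,m,bx)])
o=np.zeros((520,800,3),np.uint8)
o[:,:400]=cv2.resize(a['pixels'][160:290,190:290],(400,520),interpolation=cv2.INTER_CUBIC)
o[:,400:]=cv2.resize(b['pixels'][160:290,220:320],(400,520),interpolation=cv2.INTER_CUBIC)
cv2.imwrite('pics/over.png',o[:,:,::-1])
E
```

```text
t 8.6 tcp [0.5053 0.0946 0.1098] yaw -6.1 w 0.0546 F [-0.   0.1  0.2]
shift [-0.001  0.004  0.406] turn [ 0.      0.0004 -0.0005]
436 [223.9 202.8] [215, 176, 23, 39]
69 [247.7 196.5] [243, 179, 9, 36]
885 [198.7 284.8] [184, 268, 32, 32]
291 [251.6 213. ] [235, 206, 37, 14]
204 [259.3 198.3] [246, 192, 30, 14]
65 [280.6 188.6] [275, 182, 11, 16]
60 [287.3 217. ] [281, 209, 10, 14]
19 [270.4 180.5] [262, 180, 17, 2]
t 8.7 tcp [0.5053 0.0963 0.1102] yaw -5.9 w 0.0547 F [ 0.5 -0.6 -1.6]
shift [-0.     0.015  0.408] turn [-0.0002  0.0002  0.0004]
pred 1 0 [224.8 178.1] [235.7 215.3]
pred 1 0.028 [223.5 176.5] [234.8 205.9]
pred -1 0 [250.2 181.1] [247.9 200.3]
pred -1 0.028 [249.5 179.6] [247.2 191.1]
jaw point [0.61276056 0.08508846 0.14183476]
top [(170, array([240.5, 192.4]), [233, 185, 15, 16])]
side [(322, array([251.9, 240.1]), [242, 231, 21, 20]), (69, array([238.2, 239.8]), [235, 222, 8, 36])]
```

View pics/over.png

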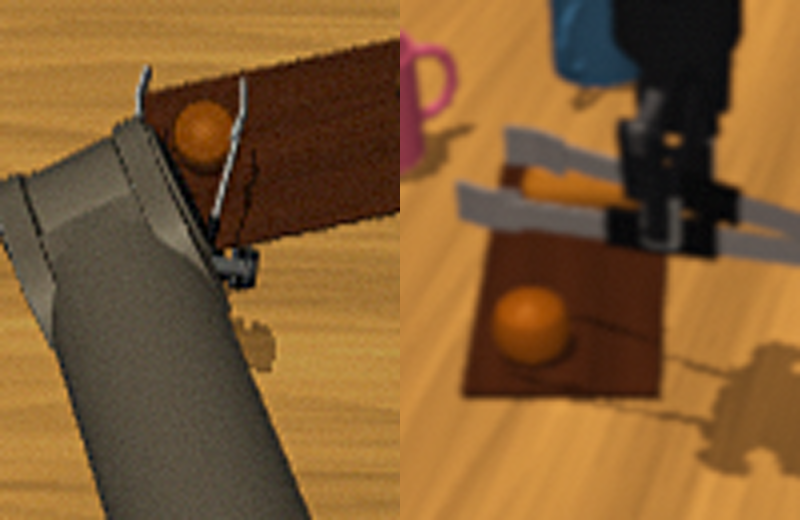

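The jaws straddle the bun in the top view: jaw tips at crop (145,70) and (243,80), bun at (203,133). The jaw point computes to (0.613, 0.085) against the bun at (0.6125, 0.083). Descending.

Emit:
send_rows:
  deltas:
    - [0.64,0,0.005,0.06,0,0,0]
    - [0.64,0,0.01,0.16,0,0,0]
    - [0.64,0,0.01,0.27,0,0,0]
    - [0.64,0,0.01,0.38,0,0,0]
    - [0.64,0,0.01,0.46,0,0,0]
    - [0.64,0,0.01,0.48,0,0,0]
    - [0.64,0,0.01,0.48,0,0,0]
    - [0.64,0,0.01,0.48,0,0,0]

```text
clock: 9.37
tcp_pos: [0.5058, 0.0938, 0.0386]
orientation: [-3.137, 0.164, -0.0]
contact_force: [-0.5, 1.5, -0.6]
grip_width: 0.055
```

```bash
python3 - <<'E'
from jaws import *
a,b,o,M=jaws(.13,(215,165,270,215),(222,210,300,260)); p=o['tcp_pos'];plan((.505,.094,-.0015),-6)
for s in(1,-1):
  for h in(0,.028):
    P=p+M@[.130,-s*.036,0]+[0,0,.0177+h]; print('pred',s,h,proj(a,P)[0].round(1),proj(b,P)[0].round(1))
print('jaw point',p+M@[.108,0,-.0317])
E
```

```text
409 [225.9 204.7] [215, 180, 26, 35]
59 [250.1 198.2] [246, 183, 8, 32]
264 [253.  235.4] [237, 229, 36, 14]
233 [260.1 220.3] [247, 213, 29, 15]
62 [280.9 214.9] [277, 210, 9, 13]
50 [287.9 240.2] [283, 233, 8, 13]
t 9.47 tcp [0.5064 0.0937 0.0392] yaw -6.0 w 0.0547 F [ 0.1  0.3 -1.4]
shift [-0.01  -0.001  0.271] turn [-0.0002 -0.0005 -0.0001]
pred 1 0 [228.7 181.4] [237.8 237.5]
pred 1 0.028 [227.6 180. ] [237.  228.6]
pred -1 0 [252.9 184.4] [249.6 222. ]
pred -1 0.028 [252.3 183. ] [248.9 213.4]
jaw point [0.61374285 0.08231894 0.07104472]
```

Emit:
send_rows:
  deltas:
    - [0.64,-0.005,0,0.04,0,0,0]
    - [0.64,-0.005,0,0.09,0,0,0]
    - [0.64,-0.005,0,0.14,0,0,0]
    - [0.64,-0.005,0,0.19,0,0,0]
    - [0.64,-0.005,0,0.235,0,0,0]
    - [0.64,-0.005,0,0.265,0,0,0]
    - [0.64,-0.005,0,0.265,0,0,0]
    - [0.64,-0.005,0,0.265,0,0,0]

```text
clock: 10.13
tcp_pos: [0.5046, 0.0934, -0.0018]
orientation: [3.137, -0.165, -0.001]
contact_force: [0.1, 0.9, -1.7]
grip_width: 0.0547
```

```bash
python3 - <<'E'
from jaws import *
a,b,o,M=jaws(.13,(215,165,270,215),(222,220,300,270)); p=o['tcp_pos'];plan((.505,.094,-.0015),-6)
for s in(1,-1):
  for h in(0,.028):
    P=p+M@[.130,-s*.036,0]+[0,0,.0177+h]; print('pred',s,h,proj(a,P)[0].round(1),proj(b,P)[0].round(1))
print('jaw point',p+M@[.108,0,-.0317])
for n,f,bx in(('top',a,(228,170,255,212)),('side',b,(235,222,275,258))):
    h,s,v=[c.astype(int) for c in cv2.split(cv2.cvtColor(f['pixels'],cv2.COLOR_RGB2HSV))]
    m=((h<16)&(s>150)&(v>80)).astype(np.uint8); print(n,[(q[0],q[1],q[2].tolist()) for q in blobs(f,m,bx)])
o=np.zeros((520,800,3),np.uint8)
o[:,:400]=cv2.resize(a['pixels'][160:225,205:255],(400,520),interpolation=cv2.INTER_CUBIC)
o[:,400:]=cv2.resize(b['pixels'][190:290,220:297],(400,520),interpolation=cv2.INTER_CUBIC)
cv2.imwrite('pics/on.png',o[:,:,::-1])
E
```

```text
367 [226.9 206. ] [215, 182, 27, 33]
51 [251.4 199.1] [247, 185, 8, 30]
268 [254.2 248.2] [238, 241, 36, 14]
176 [262.9 232.6] [249, 226, 28, 15]
64 [282.2 227.9] [278, 222, 9, 13]
41 [289.  252.7] [285, 247, 7, 12]
t 10.23 tcp [ 0.5052  0.0935 -0.0012] yaw -6.0 w 0.0552 F [ 0.4 -0.5 -0.6]
shift [-0.002 -0.003  0.002] turn [-0.     -0.0001 -0.0002]
pred 1 0 [230.2 183.8] [239.5 249.9]
pred 1 0.028 [229.2 182.5] [238.7 241.4]
pred -1 0 [253.9 186.7] [250.9 234.1]
pred -1 0.028 [253.3 185.4] [250.3 225.8]
jaw point [0.61255815 0.08209445 0.0305517 ]
top [(176, array([240.6, 192.6]), [233, 185, 16, 16])]
side [(208, array([252.2, 238. ]), [241, 232, 21, 14]), (34, array([239.8, 230.9]), [237, 222, 6, 19]), (23, array([236. , 251.2]), [235, 245, 3, 13])]
```

View pics/on.png

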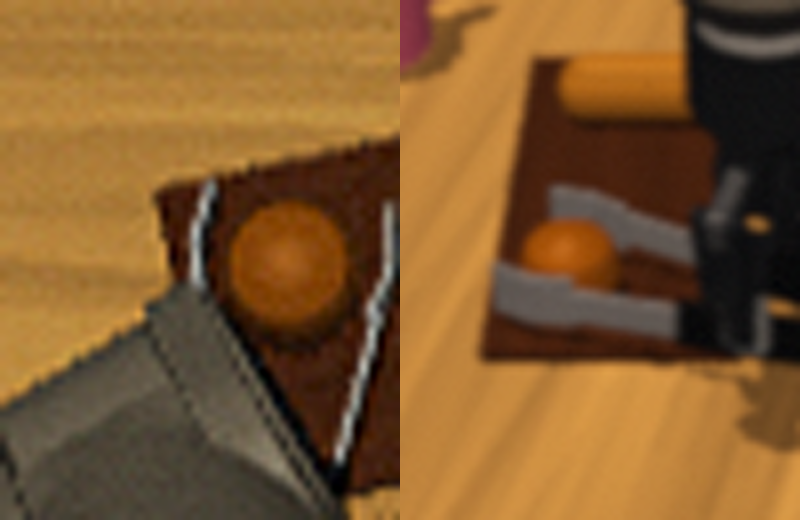

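The jaws straddle the bun evenly at bun height. The tips are at on-crop (210,185) and (390,205), with about equal gaps of 35 px on both sides of the bun. Now I squeeze, easing up 2 mm as the pads swing forward.

Emit:
send_rows:
  deltas:
    - [0.6,0,0,0,0,0,0]
    - [0.57,0,0,-0.008,0,0,0]
    - [0.54,0,0,-0.015,0,0,0]
    - [0.5,0,0,-0.015,0,0,0]
    - [0.45,0,0,-0.015,0,0,0]
    - [0.4,0,0,-0.015,0,0,0]
    - [0.3,0,0,-0.015,0,0,0]
    - [0.2,0,0,-0.015,0,0,0]
    - [0.2,0,0,-0.015,0,0,0]
    - [0.2,0,0,-0.015,0,0,0]
  squeeze: 35

```text
clock: 11.07
tcp_pos: [0.505, 0.0934, 0.0009]
orientation: [-3.137, 0.165, -0.0]
contact_force: [1.1, -0.2, -0.8]
grip_width: 0.0447
```

```bash
python3 -c "
from h import *
plan((.505,.094,.10),-6)"
```

```text
t 11.07 tcp [0.505  0.0934 0.0009] yaw -6.0 w 0.0447 F [ 1.1 -0.2 -0.8]
shift [-0.    -0.004 -0.661] turn [-0.     -0.     -0.0002]
```

Fingers stopped at 44.7 mm, the expected width on the bun. Lifting.

Emit:
send_rows:
  deltas:
    - [0.2,0,0,-0.03,0,0,0]
    - [0.2,0,0,-0.1,0,0,0]
    - [0.2,0,0,-0.22,0,0,0]
    - [0.2,0,0,-0.36,0,0,0]
    - [0.2,0,0,-0.5,0,0,0]
    - [0.2,0,0,-0.64,0,0,0]
    - [0.2,0,0,-0.75,0,0,0]
    - [0.2,0,0,-0.78,0,0,0]
    - [0.2,0,0,-0.78,0,0,0]

```text
clock: 11.82
tcp_pos: [0.5059, 0.0936, 0.1197]
orientation: [-3.137, 0.166, -0.005]
contact_force: [-0.6, -0.7, -2.1]
grip_width: 0.0452
```

```bash
cat > bun.py <<'E'
from jaws import *
def bun(ba,bb):
    a=grab('top');b=grab('side');c=[]
    for n,f,bx in(('top',a,ba),('side',b,bb)):
        h,s,v=[q.astype(int) for q in cv2.split(cv2.cvtColor(f['pixels'],cv2.COLOR_RGB2HSV))]
        m=((h<16)&(s>165)&(v>95)).astype(np.uint8); q=blobs(f,m,bx)[:3]; print(n,[(x[0],x[1].tolist(),x[2].tolist()) for x in q]); c.append(q[0][1] if q else None)
    return a,b,c
E
python3 - <<'E'
from bun import *
plan((.46,-.19,.12),-110)
o=r.get_obs();print('j',o['joints'].round(2))
p=o['tcp_pos'];M=R.from_rotvec(o['orientation']).as_matrix();P=p+M@[.108,0,-.029];f=r.grab_frame('top');g=r.grab_frame('side')
print(P,proj(f,P),proj(g,P))
a,b,c=bun((210,165,265,215),(235,160,290,235))
E
```

```text
t 11.82 tcp [0.5059 0.0936 0.1197] yaw -6.0 w 0.0452 F [-0.6 -0.7 -2.1]
shift [-0.105  1.912 -0.004] turn [-1.100e-03 -5.000e-04  5.775e-01]
j [ 0.01  0.35 -0.37  2.    0.17  0.82 -2.14]
[0.61319179 0.08217744 0.14900016] [[236.78315589 186.12719946]] [[249.59726852 201.55917434]]
top [(198, [237.2, 187.2], [230, 179, 16, 17])]
side [(222, [256.2, 201.8], [240, 195, 39, 14]), (28, [240.9, 223.8], [239, 214, 5, 21]), (16, [286.2, 226.8], [286, 220, 3, 15])]
```

The bun came up with the jaws: seen at top (237,187), predicted (237,186). Joint 7 is at −2.14 rad, so I turn the tongs to yaw +40°, reaching the plate from its −y side. First leg over to y ≈ −0.15.

Emit:
send_rows:
  deltas:
    - [0.2,0.005,0.06,0,0,0,0]
    - [0.2,0.02,0.2,0,0,0,0]
    - [0.2,0.03,0.38,0,0,0,0]
    - [0.2,0.045,0.56,0,0,0,0]
    - [0.2,0.06,0.74,0,0,0,0]
    - [0.2,0.065,0.81,0,0,0,0]

```text
clock: 12.52
tcp_pos: [0.5006, -0.0337, 0.1169]
orientation: [3.135, -0.173, -0.004]
contact_force: [0.4, -0.5, -1.7]
grip_width: 0.0449
```

Emit:
send_rows:
  deltas:
    - [0.2,0.01,0.14,0,0,0,0]
    - [0.2,0.025,0.3,0,0,0,0]
    - [0.2,0.04,0.46,0,0,0,0]
    - [0.2,0.05,0.62,0,0,0,0]
    - [0.2,0.06,0.75,0,0,0,0]
    - [0.2,0.065,0.81,0,0,0,0]
    - [0.2,0.065,0.81,0,0,0,0]

```text
clock: 13.1
tcp_pos: [0.498, -0.1527, 0.1173]
orientation: [3.136, -0.172, -0.002]
contact_force: [0.9, 0.2, -0.7]
grip_width: 0.0448
```

```bash
python3 -c "
from h import *
plan((.31,-.361,.12),40);print(r.get_obs()['joints'].round(2))"
```

```text
t 13.1 tcp [ 0.498  -0.1527  0.1173] yaw -6.3 w 0.0448 F [ 0.9  0.2 -0.7]
shift [-1.095  1.517 -0.016] turn [ 1.00e-04  4.00e-04 -2.57e-01]
[ 0.41  0.35 -0.28  1.99  0.13  0.82 -1.62]
```

Emit:
send_rows:
  deltas:
    - [0.2,-0.06,0.08,0,0,0,-0.015]
    - [0.2,-0.16,0.22,0,0,0,-0.038]
    - [0.2,-0.27,0.38,0,0,0,-0.064]
    - [0.2,-0.38,0.53,0,0,0,-0.09]
    - [0.2,-0.48,0.67,0,0,0,-0.113]
    - [0.2,-0.55,0.76,0,0,0,-0.128]
    - [0.2,-0.55,0.76,0,0,0,-0.128]

```text
clock: 13.68
tcp_pos: [0.4019, -0.2565, 0.1174]
orientation: [-3.107, -0.463, 0.004]
contact_force: [-1.0, 0.9, -1.4]
grip_width: 0.045
```

```bash
python3 -c "
from h import *
plan((.31,-.361,.107),40);print(r.get_obs()['joints'].round(2))"
```

```text
t 13.68 tcp [ 0.4019 -0.2565  0.1174] yaw 16.9 w 0.045 F [-1.   0.9 -1.4]
shift [-0.789  0.488  0.071] turn [-0.0003  0.0007 -0.1281]
[ 0.71  0.29 -0.32  2.08  0.13  0.79 -0.96]
```

Emit:
send_rows:
  deltas:
    - [0.2,-0.1,0.06,0,0,0,-0.016]
    - [0.2,-0.24,0.15,0.01,0,0,-0.04]
    - [0.2,-0.4,0.25,0.03,0,0,-0.066]
    - [0.2,-0.55,0.34,0.05,0,0,-0.09]
    - [0.2,-0.7,0.43,0.07,0,0,-0.114]
    - [0.2,-0.79,0.488,0.07,0,0,-0.128]
    - [0.2,-0.79,0.488,0.07,0,0,-0.128]
    - [0.2,-0.79,0.488,0.07,0,0,-0.128]

```text
clock: 14.35
tcp_pos: [0.3136, -0.3588, 0.1073]
orientation: [-2.952, -1.074, -0.001]
contact_force: [0.2, 0.8, -1.4]
grip_width: 0.045
```

```bash
python3 - <<'E'
from bun import *
plan((.31,-.361,.107),40);o=r.get_obs()
p=o['tcp_pos'];M=R.from_rotvec(o['orientation']).as_matrix();P=p+M@[.108,0,-.029]
a,b,c=bun((335,235,400,300),(310,100,400,200));
print('pred',P,proj(a,P),proj(b,P)); 
if c[1] is not None: print('two',two(a,c[0],b,c[1]))
for n,f,bx in(('top',a,(325,230,405,305)),('side',b,(315,155,395,210))):
    hsv=cv2.cvtColor(f['pixels'],cv2.COLOR_RGB2HSV); m=((hsv[...,1]<90)&(hsv[...,2]>120)).astype(np.uint8)
    print(n,[(q[0],q[1],q[2].tolist()) for q in blobs(f,m,bx)[:2]])
z=np.zeros((520,800,3),np.uint8)
z[:,:400]=cv2.resize(a['pixels'][225:329,325:405],(400,520),interpolation=cv2.INTER_CUBIC)
z[:,400:]=cv2.resize(b['pixels'][80:210,300:400],(400,520),interpolation=cv2.INTER_CUBIC)
cv2.imwrite('pics/end.png',z[:,:,::-1])
E
```

```text
t 14.35 tcp [ 0.3136 -0.3588  0.1073] yaw 40.0 w 0.045 F [ 0.2  0.8 -1.4]
shift [-0.028 -0.004  0.002] turn [-0.0001 -0.0003 -0.0001]
top [(194, [372.2, 268.0], [365, 260, 16, 17])]
side [(102, [354.0, 147.7], [347, 143, 17, 15]), (54, [395.6, 181.4], [390, 176, 10, 12])]
pred [ 0.39637061 -0.28947396  0.13634974] [[370.7929168  267.67869288]] [[356.96355257 148.83024306]]
two (array([ 0.40068201, -0.29233649,  0.13819792]), np.float64(0.010246904751767209))
top [(2473, array([363.7, 268.3]), [335, 239, 61, 61])]
side [(1269, array([354.9, 183.4]), [327, 169, 56, 29])]
```

Emit:
send_rows:
  deltas:
    - [0.2,-0.03,0,0,0,0,0]
    - [0.2,-0.03,0,0,0,0,0]
    - [0.2,-0.03,0,0,0,0,0]
    - [0.2,-0.03,0,0,0,0,0]

```text
clock: 14.78
tcp_pos: [0.3098, -0.3622, 0.1075]
orientation: [2.951, 1.076, 0.0]
contact_force: [-0.3, -0.1, -0.8]
grip_width: 0.0451
```

```bash
python3 - <<'E'
from bun import *
plan((.31,-.361,.107),40)
a,b,c=bun((335,235,400,300),(310,100,385,170))
for z in(.125,.135,.145): print(z,onz(a,c[0],z))
z=np.zeros((520,800,3),np.uint8)
z[:,:400]=cv2.resize(a['pixels'][225:329,325:405],(400,520),interpolation=cv2.INTER_CUBIC)
z[:,400:]=cv2.resize(b['pixels'][80:210,300:400],(400,520),interpolation=cv2.INTER_CUBIC)
cv2.imwrite('pics/end2.png',z[:,:,::-1])
print(r.get_obs()['qvel'].round(3))
E
```

```text
t 14.78 tcp [ 0.3098 -0.3622  0.1075] yaw 40.1 w 0.0451 F [-0.3 -0.1 -0.8]
shift [ 0.007 -0.005  0.003] turn [ 0.0001 -0.      0.0004]
top [(200, [373.4, 269.5], [366, 262, 16, 16])]
side [(104, [355.5, 147.3], [349, 142, 16, 16])]
0.125 [ 0.39133813 -0.29849184  0.125     ]
0.135 [ 0.39152987 -0.29682702  0.135     ]
0.145 [ 0.39172161 -0.2951622   0.145     ]
[ 0.001  0.    -0.001 -0.     0.001  0.001  0.001]
```

View pics/end2.png

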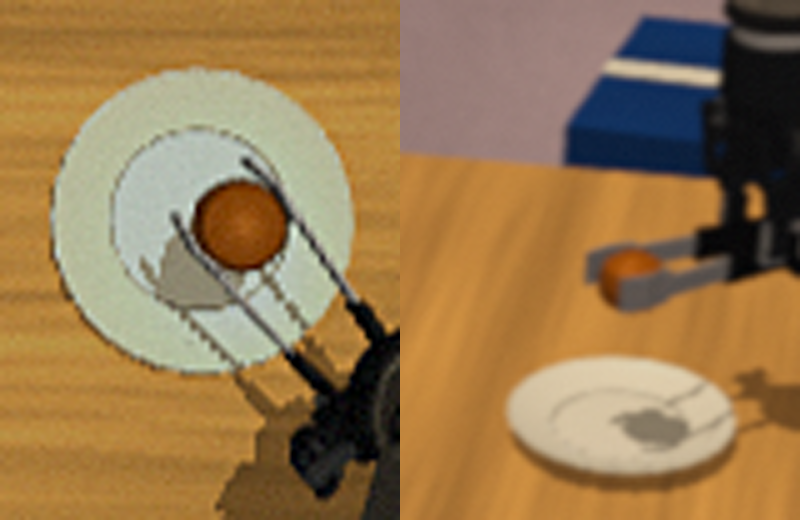

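The bun is held in the tongs over the plate: top crop (241,225) against plate centre (203,220), the offset being mostly parallax. Its height and position are good, so I hand in.

```bash
python3 -c "
from h import *
print(r.hand_in())"
```

```text
the job is handed in; nothing more can be done
None
```

I picked up the tongs by their black grips and closed the jaws on the round bun. I carried it to the plate and handed in at about 15 s, still holding it. I touched the bread only with the tongs.

**Last checks:**
- **Bun position:** it sits at about (0.392, −0.297), against a plate centre of (0.393, −0.2915), so about 5 mm off the middle.
- **Height:** the bun's underside is about 0.116 m up, roughly 10 cm clear of the plate. This comes from the lift height; an earlier two-camera reading put the bun's middle at 0.138 m, which agrees.
- **Grip:** the width is steady at 45 mm with a 35 N squeeze. The arm is at rest and the force on it is about 1 N.
- **Other things:** the plate's outline in both views is the same as at the start. I did not re-measure the roll, mug and jar at the end, but the tongs and gripper were routed clear of them and no unexpected force showed.

**Disagreements:**
- **Fingertip height:** the cameras showed the open fingertips about 36 mm higher than the reported tool position and the given finger geometry imply. I worked to the camera heights, with reported tool heights going below zero. No contact showed until the tips touched the desk at 6.5 N as the fingers closed.
- **Side view:** the last two-camera reading of the bun had a 10 mm ray gap, because a jaw partly hides the bun from the side. I used the top view for its position.

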